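# Clear and shut the slide scanner

## Task

Pull the T-handled key straight up out of the socket in the slide scanner's deck and hang it, upright and fully home, in the empty slot of the key rack without knocking the keys beside it. Then lower the scanner's open cover gently all the way down onto its stops and let go. Leave everything else on the bench where it is.

Things in the scene. Friction and masses are not known exactly. Their poses are not given: they have to be found in the camera images.
- key_grip (a point): T-handled key standing upright in the scanner's deck, 70 g. This point: centre of its handle, a black square bar 62 mm long (x), 16 wide, 16 high; z up. Below: a stem 12 thick, a round steel collar 24 across and 10 high with its underside 34 below this point, then a round shaft 8 thick, 90 long; tip 124 below this point. While it stands in the deck the cover cannot shut.
- socket (a point): mouth of the vertical socket (9.5 mm wide, 35 deep) in the scanner's deck, 60 above the table, near the case's front edge; the key's shaft stands in it loosely, to the bottom, at the start.
- empty_slot (a point): the one empty slot of the rack, always one of the three inner ones. This point: on the plate's top face, on the slot's centre line, 30 mm back from the front edge: where the key's shaft axis belongs. x points to the rack's back, y along it. Slide the key in from the front with its collar above the plate, then lower it till the collar rests on the plate: handle centre then 34 above this point.
- rack: key rack; origin on the table under its middle, x to its back. Aluminium comb plate 60 mm deep, 260 wide, 8 thick, top 140 above the table (only handles stand higher), with five slots 50 apart along y, each 13 wide, open at the front (-x) edge and running 36 back. Under the plate: a back panel from 22 to 30 behind the middle, and a base 90 deep, 8 thick, on the table.
- cover (a joint): angle of the scanner's cover: 0 = down on its stops, 1.57 = upright. Starts open at 1.3 to 1.5. The hinge is stiff and holds the cover where it is left above about 1.2; lower it may fall, and below 0.75 it does fall by its own weight (about 0.42 kg), so it must be held all the way down.
- cover_grip (a point): centre of the cover's grip: a black round bar 20 mm thick, 44 long, along the hinge (its y), on a stem 14 wide at the middle of the cover's free edge, 38 beyond that edge; clear all round but for the stem. Moves on a circle of 250 radius about the hinge line; with the cover down it is level with the hinge, 75 above the table, 35 in front of the case.
- cover_hinge (a point): middle of the cover's hinge line at the scanner's back, fixed to the case, 75 mm above the table; y along the hinge, -x to the scanner's front (where the grip comes down). The case is 220 deep, 240 wide, 60 high, its centre 105 in front of this point. The cover is a shallow hood 212 long, 236 wide; when down it reaches from 11 below to 18 above the hinge's height.
- n0_grip (a point): handle centre of a neighbour key hanging in the rack, same form as the loose key but with a bar 70 mm long, 16 wide and 16 high; 34 above the plate; bar roughly square to the rack, x along the bar; hangs loosely and must not be knocked
- n1_grip (a point): handle centre of a neighbour key hanging in the rack, same form as the loose key but with a bar 52 mm long, 16 wide and 16 high; 34 above the plate; bar roughly square to the rack, x along the bar; hangs loosely and must not be knocked
- n2_grip (a point): handle centre of a neighbour key hanging in the rack, same form as the loose key but with a bar 56 mm long, 16 wide and 16 high; 34 above the plate; bar roughly square to the rack, x along the bar; hangs loosely and must not be knocked
- n3_grip (a point): handle centre of a neighbour key hanging in the rack, same form as the loose key but with a bar 72 mm long, 16 wide and 16 high; 34 above the plate; bar roughly square to the rack, x along the bar; hangs loosely and must not be knocked
- oil: small amber bottle, 28 mm across and 60 high, standing between scanner and rack; origin at its base. Bystander
- dish: shallow glass dish, 60 mm across, 14 high, at the front middle of the bench; origin at its base. Bystander
- stain: amber bottle 60 mm across, 140 high, to the left; origin at its base. Bystander
There are look-alikes about, which are no part of the job. What is shaped like the part that bears key_grip but red is not meant.

How it is judged:
By the outcome, as a careful person would: the job done as asked, in the order asked, and still so for the second after the job is handed in, with the robot touching nothing.
It also fails if it takes over 72 s, if anything falls off the work surface, if the arm or the gripper's body presses on something with over 40 N, if the wrist force passes 120 N, or if a joint passes its speed limit or range.

## Robot

A 6-joint arm with a two-finger parallel gripper is mounted at the origin on the work surface. World frame = base frame: x ahead of the robot, y to its left, z up, the work surface at z = 0. Lengths are in m, angles in rad, forces in N, time in s.
With the tool pointing down it reaches from about 0.375 to 0.975 m from the base axis. Payload 3.8 kg.
Tool frame: the origin (TCP) lies on the centre line of the jaws, within the pads' length; the fingertips stand 17 mm ahead of it and the grasp point (between the pads) lies 2 mm behind it (bot.tip_extent is the distance from the TCP to the fingertips, in m); z points along the fingers, y is the line along which they close (so a half turn about z gives the same grasp; the last joint's range is limited). The gripper opens to 85 mm and grips with 20 to 120 N. Pads are 22 mm wide; open, the fingers measure 114 mm over their backs; the gripper's body (76 mm by 85 mm) begins 54 mm behind the grasp point. The pads swing forward as they close: fully open they stand 13 mm farther back than shut.
Start: joints at [1.106, 0.264, 1.604, -0, 1.274, -0.037], TCP at [0.28, 0.614, 0.248] pointing down, gripper open.
Joint ranges: [-2.63, 2.63], [-0.94, 2.18], [0.31, 2.57], [-1.31, 4.45], [0, 2.66], [-2.55, 2.55]. Speed limits (rad/s): [2.57, 2.57, 3.14, 3.14, 3.14, 3.14].

## Interface

Orientations are given as a rotation vector (axis times angle).
In Python, from workcell import readout, read_camera, finish_job, bot gives the robot as it stands.
- The arm moves only by the tool jog_arm, never from a script. Its argument "deltas" is one flat list of numbers, 7 for each row, row after row: the shift along the tool's x, y, z in m, then the turn, a rotation vector about the tool's x, y, z in degrees, then the gripper command: -1 is shut, 1 is fully open, values between are in proportion. A call has 1 to 8 rows; each row is the pose to reach, as a shift and turn from the pose commanded when the call began, along the tool's axes at that moment; what a row does not reach only later rows make up. A row lasts 1/10 s, in which the tool goes at most 50 mm and 8.59 degrees, less where a joint would pass 70% of its speed; a pose out of reach is approached as far as the arm can. A call with a gripper value outside its range is refused whole. The fingers move at their own pace and stop on an object; "squeeze" is the grip in N (left out, the last holds). Time passes only in rows, so rows that repeat a pose let the fingers close. It gives the time, the measured TCP pose, the force, the opening and the grip force at its end, in the units of the state.
- readout.read_state(): the state, without advancing time (a new reading comes with each control period).
- read_camera(name): name is "side" or "top"; returns a dict with "color" (400x640x3 uint8, blue, green, red), "fx", "fy", "cx", "cy" (pixels), "dist" ([k1, k2, p1, p2, k3] as OpenCV has them; the pictures are not rectified), "origin" and "attitude" of the camera in the world. Camera axes: x right, y down, z forward; pixel columns grow to the right and rows downward; lengths in m; the calibration is good to about 2 mm. A picture is of the moment at which its call begins. There is no depth.
- finish_job(): hands the job in; it is judged then, once.
The state is a dict: "time": time; "q": joint angles; "joint_vel": joint speeds; "joint_torque": joint torques, N m; "tool_pos": TCP position; "tcp_rot": TCP orientation; "wrist_force": force on the tool from outside, world axes, zero at the start; "torque": the same for the moment, N m; "width": opening from 0.0 (shut) to 1.0 (fully open); "grip_force": force on a finger pad.
Only numpy, scipy, OpenCV 4.12 (cv2) and the standard library are available. Lean on these libraries where they do the work, as an engineer would, in place of code of your own. Each camera call takes 0.05 s, during which the arm holds its last target. There are 200 camera calls.

## Working session

There is one attempt and no reset: what is moved stays moved. The work goes in short steps, Python scripts to look and compute and a tool call to move; the robot and the scene stay as the last step left them, time stands still between calls to the robot, and variables do not carry over. Pictures are saved under pics/ and viewed, at most 10 in all, crops included, and the job is handed in when it is done.

Besides the shell and the picture viewer there is one more tool, called after "Emit:" by a JSON object that holds its "method" and its "body", one argument or row to a line. jog_arm: Moves the arm, as the interface text tells. Its arguments: {"type":"object","properties":{"deltas":{"type":"array"},"squeeze":{"type":"number"}},"required":["deltas"]}

```bash
mkdir -p pics; ls; python3 - <<'E'
from workcell import readout, read_camera, bot
import cv2
for n in("side","top"):
    c=read_camera(n); cv2.imwrite(f"pics/{n}0.png",c["color"])
    print(n,{k:v for k,v in c.items() if k!="color"})
print(readout.read_state()); print(bot, [a for a in dir(bot) if a[0]!='_'])
E
```

```text
pics
side {'fx': 376.5692263900597, 'fy': 376.5692263900597, 'cx': 314.00308832597494, 'cy': 202.10664013499357, 'dist': array([-0.07304799,  0.        ,  0.        ,  0.        ,  0.        ]), 'origin': array([ 0.04439801, -0.38230838,  0.86324355]), 'attitude': array([-2.27580703,  0.8891247 , -0.32490716])}
top {'fx': 373.6846653450007, 'fy': 373.6846653450007, 'cx': 320.0805918376225, 'cy': 205.17425952053466, 'dist': array([0.01256751, 0.        , 0.        , 0.        , 0.        ]), 'origin': array([0.37780286, 0.11361816, 1.37142156]), 'attitude': array([-2.20218146,  2.15578405, -0.0987682 ])}
{'time': 0.1, 'q': array([ 1.10614133e+00,  2.64684989e-01,  1.60529469e+00, -1.70333005e-05,
        1.27371822e+00, -3.69176979e-02]), 'joint_vel': array([ 0.00039665, -0.00083652, -0.00418799,  0.00130541, -0.0009731 ,
        0.00092003]), 'joint_torque': array([-9.50588801e-04, -5.16705358e+01, -3.68591845e+01, -1.35414543e-04,
        6.27815942e-03, -1.94379390e-05]), 'tool_pos': array([0.2797206 , 0.61358925, 0.24705075]), 'tcp_rot': array([-0.66666231, -3.06952312,  0.0032093 ]), 'wrist_force': array([ 0.45200251, -0.00595744, -0.88029227]), 'torque': array([-0.03668417, -0.01524517, -0.00250203]), 'grip_force': 0.0, 'width': 1.0037207998809998}
<Robot object at 0x7f4433f57b60> ['MotionError', 'tip_extent']
```

View pics/side0.png

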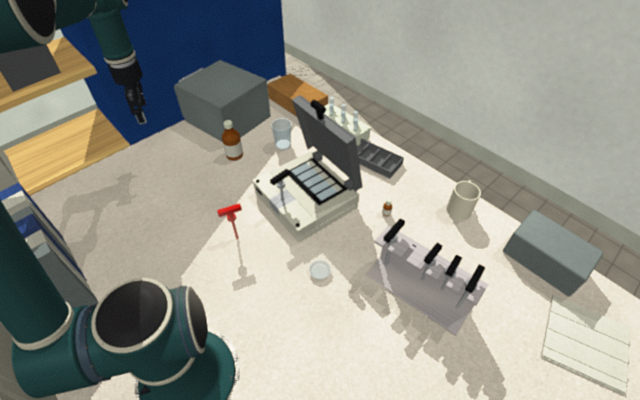

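View pics/top0.png

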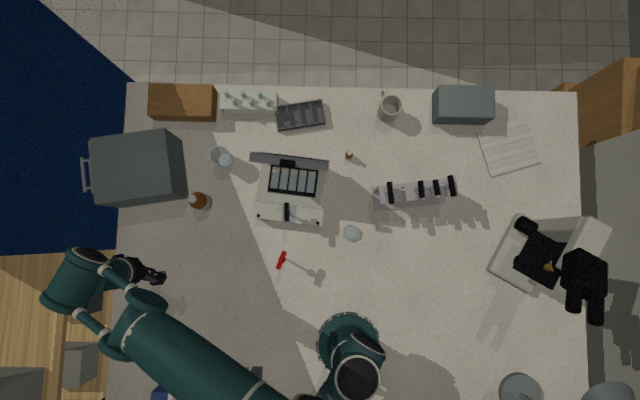

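The key stands at about side (282,178) and top (287,212). The rack handles are at top x = 390, 421, 437 and 452, so the empty slot is near x = 406. The cover grip is at about side (318,108). I'll enlarge both views next.

```bash
python3 - <<'E'
import cv2
s=cv2.imread("pics/side0.png");t=cv2.imread("pics/top0.png")
cv2.imwrite("pics/c1.png",cv2.resize(s[90:290,240:500],(780,600),interpolation=cv2.INTER_CUBIC))
cv2.imwrite("pics/c2.png",cv2.resize(t[140:240,240:470],(800,348),interpolation=cv2.INTER_CUBIC))
E
```

```text
(no output)
```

View pics/c1.png

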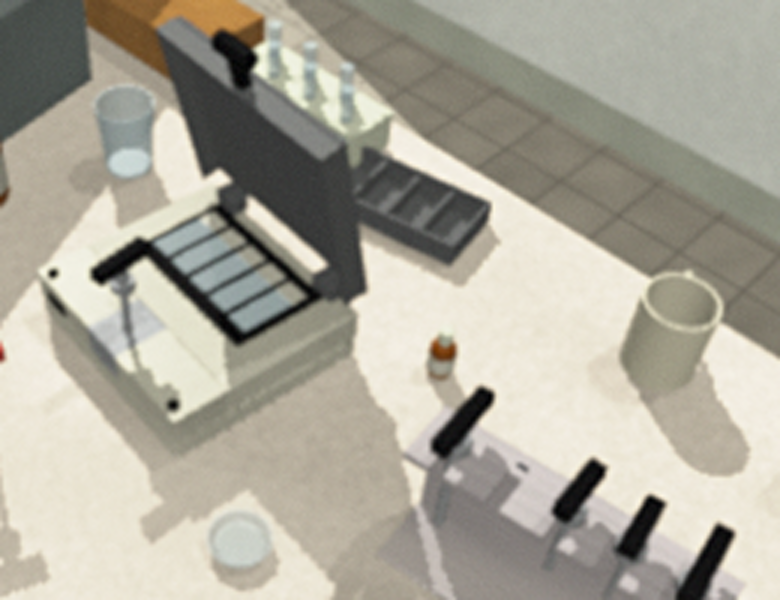

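View pics/c2.png

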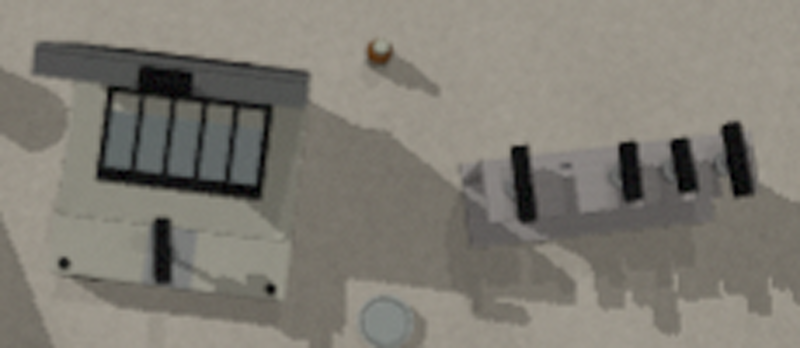

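Key handle: side about (280,177), top about (287,212). Cover grip: side about (319,106), top about (287,163). Deck stops: top about (258,216) and (318,223). The empty slot lies between the first and second handles from the left. Now I'll measure these.

```bash
cat > h.py <<'E'
import numpy as np, cv2
from scipy.spatial.transform import Rotation as R
from workcell import readout, read_camera
def ray(c,uv):
    K=np.array([[c["fx"],0,c["cx"]],[0,c["fy"],c["cy"]],[0,0,1]])
    p=cv2.undistortPoints(np.float64([[uv]]),K,c["dist"])[0,0]
    d=R.from_rotvec(c["attitude"]).apply([p[0],p[1],1]); return np.array(c["origin"]),d/np.linalg.norm(d)
def onz(c,uv,z):
    o,d=ray(c,uv); return o+d*(z-o[2])/d[2]
def tri(c1,u1,c2,u2):
    o1,d1=ray(c1,u1);o2,d2=ray(c2,u2)
    s=np.linalg.lstsq(np.c_[d1,-d2],o2-o1,rcond=None)[0]
    a=o1+s[0]*d1;b=o2+s[1]*d2; return (a+b)/2,np.linalg.norm(a-b)*1e3
def blobs(img,box,thr=45,amin=15):
    x0,y0,x1,y1=box; m=(img[y0:y1,x0:x1].max(2)<thr).astype(np.uint8)
    n,l,st,ce=cv2.connectedComponentsWithStats(m)
    out=[]
    for i in range(1,n):
        if st[i,4]>=amin:
            r=cv2.minAreaRect(np.argwhere(l==i)[:,::-1].astype(np.float32)); b=cv2.boxPoints(r)
            e=sorted([(b[0]+b[1],b[2]+b[3]),(b[1]+b[2],b[3]+b[0])],key=lambda p:-np.linalg.norm(p[0]-p[1]))[0]
            off=np.array([x0,y0]); out.append((ce[i]+off,st[i,4],e[0]/2+off,e[1]/2+off))
    return sorted(out,key=lambda o:o[0][0])
def go(p,yaw=None,extra=None):
    """delta in tool axes from measured pose to point p with tool down, closing axis at yaw (mod pi)"""
    s=readout.read_state();Rt=R.from_rotvec(s["tcp_rot"])
    print("d mm",np.round(Rt.inv().apply(np.array(p)-s["tool_pos"])*1e3,1))
    if yaw is not None:
        best=None
        for k in(0,np.pi):
            y=np.array([np.cos(yaw+k),np.sin(yaw+k),0]);z=np.array([0,0,-1.])
            T=R.from_matrix(np.c_[np.cross(y,z),y,z]); v=(Rt.inv()*T).as_rotvec(degrees=True)
            if best is None or np.linalg.norm(v)<np.linalg.norm(best):best=v
        print("turn deg",np.round(best,2))
E
python3 - <<'E'
from h import *
S=read_camera("side");T=read_camera("top");np.set_printoptions(precision=4,suppress=True)
for nm,c,bx in(("key S",S,(265,160,292,190)),("rack S",S,(380,210,490,300)),("cov S",S,(308,96,330,120)),("key T",T,(280,200,295,225)),("dots T",T,(250,208,325,228)),("rack T",T,(380,170,462,205)),("cov T",T,(275,155,300,168))):
    for b in blobs(c["color"],bx,50,3): print(nm,b[0],b[1],b[2],b[3])
E
```

```text
key S [280.7845 176.3362] 116 [290.5651 171.9438] [270.2959 180.2899]
rack S [393.5256 230.7115] 156 [402.1639 220.3033] [385.4426 240.3689]
rack S [432.291 253.694] 134 [438.96 244.72] [425.88 262.16]
rack S [452.881  266.0079] 126 [457.6 256.3] [448.4 274.7]
rack S [474.2778 279.1333] 180 [480.6 265.8] [468. 291.]
cov S [318.2446 108.9568] 139 [314.0231 100.4154] [323.7462 117.4308]
key T [286.411  211.6712] 73 [286. 203.] [286. 220.]
dots T [257.75 215.  ] 4 [257.5 214.5] [258.5 215.5]
dots T [286.4074 213.9815] 54 [286. 208.] [286. 220.]
dots T [317.5 222.5] 4 [317.5 222. ] [317.5 223. ]
rack T [390.     192.8265] 98 [388.49 181.93] [391.51 203.07]
rack T [420.6747 188.9759] 83 [419.6769 180.9154] [421.6769 196.9154]
rack T [436.0526 187.1579] 76 [434.8919 179.8514] [437.2973 194.2838]
rack T [451.4364 185.5   ] 110 [449.2692 175.3462] [453.2692 195.3462]
cov T [283. 155.] 5 [285. 155.] [281. 155.]
cov T [286.3259 163.5333] 135 [275. 163.] [296. 163.]
cov T [291.5 156. ] 4 [293. 156.] [290. 156.]
cov T [298. 157.] 3 [299. 157.] [297. 157.]
```

```bash
cat >> h.py <<'E'
np.set_printoptions(precision=4,suppress=True)
E
python3 - <<'E'
from h import *
S=read_camera("side");T=read_camera("top")
print("key",tri(S,(280.5,176.5),T,(286.4,211.7)))
k=[onz(T,p,.153) for p in((286.,203),(286.5,220))];d=k[0]-k[1];print("key T",(k[0]+k[1])/2,np.degrees(np.arctan2(d[1],d[0])),np.linalg.norm(d))
k=[onz(S,p,.151) for p in((290.3,172),(270.5,180.3))];d=k[0]-k[1];print("key S",(k[0]+k[1])/2,np.degrees(np.arctan2(d[1],d[0])),np.linalg.norm(d))
SS=[(393.5,230.7),(432.3,253.7),(452.9,266.),(474.3,279.1)];TT=[(390,192.8),(420.7,189),(436,187.2),(451.4,185.5)]
P=[]
for a,b in zip(SS,TT):
    x,y=onz(S,a,.174),onz(T,b,.178);p=tri(S,a,T,b);print("n",x[:2],y[:2],p[0],p[1]);P.append((x+y)/2)
P=np.array(P);sl=np.array([0,2,3,4]);X=np.polyfit(sl,P[:,0],1);Y=np.polyfit(sl,P[:,1],1)
print("slot est",np.polyval(X,1),np.polyval(Y,1),"pitch",np.hypot(X[0],Y[0]),"rack x yaw",np.degrees(np.arctan2(-X[0],Y[0]))-180)
print("fit res",P[:,0]-np.polyval(X,sl),P[:,1]-np.polyval(Y,sl))
print("cov",tri(S,(318.7,105.7),T,(287.6,163.1)))
a,b=onz(T,(258.2,215.5),.06),onz(T,(317.8,222.8),.06);d=a-b;print("dots",a,b,"scanner y dir",np.degrees(np.arctan2(d[1],d[0])))
for p in((256.5,219),(321.5,225.5)):print("front edge T",onz(T,p,.06))
# enlarge rack in side
cv2.imwrite("pics/c3.png",cv2.resize(np.vstack([cv2.resize(T["color"][160:210,370:470],(800,400),interpolation=cv2.INTER_CUBIC)]),(800,400)))
E
```

```text
key (array([0.4612, 0.2188, 0.1495]), np.float64(2.8648464222266545))
key T [0.4605 0.2198 0.153 ] 3.336843295664612 0.055689377668534296
key S [0.4625 0.2179 0.151 ] -11.2419645995733 0.06037040429994226
n [ 0.5261 -0.1167] [ 0.5261 -0.1142] [ 0.5272 -0.1156  0.1719] 0.8192130207474844
n [ 0.5395 -0.2157] [ 0.5406 -0.2129] [ 0.5416 -0.2149  0.171 ] 0.17302825551712298
n [ 0.546  -0.2651] [ 0.5475 -0.2621] [ 0.5485 -0.2645  0.1705] 0.02273617046379465
n [ 0.5519 -0.3148] [ 0.5541 -0.3117] [ 0.5552 -0.3145  0.1698] 0.3563142710773439
slot est 0.533033496001935 -0.16483239986285464 pitch 0.0498975714289693 rack x yaw -352.2315266072852
fit res [-0.0002  0.0003  0.0002 -0.0003] [-0.     -0.      0.0001 -0.0001]
cov (array([0.5882, 0.2042, 0.3224]), np.float64(3.2895408217161006))
dots [0.4506 0.3259 0.06  ] [0.4294 0.1162 0.06  ] scanner y dir 84.23282332698476
front edge T [0.4381 0.3314 0.06  ]
front edge T [0.4202 0.103  0.06  ]
```

View pics/c3.png

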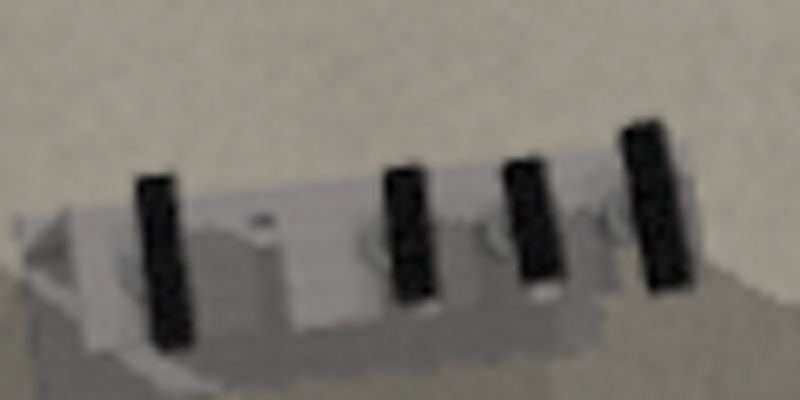

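The rack view shows the empty slot's closed end at top ≈ (402.8,188.1), matching the slot estimate of (0.533, -0.165), yaw 7.8°. Next I'll move above the key.

```bash
python3 - <<'E'
from h import *
T=read_camera("top");e=onz(T,(402.75,188.1),.14);print("slot end",e, "slot pt",e[:2]-.006*np.array([.991,.135]))
go((.461,.219,.25),np.radians(93))
E
```

```text
slot end [ 0.5475 -0.1637  0.14  ] slot pt [ 0.5416 -0.1645]
d mm [-328.6 -284.3   -1.9]
turn deg [ -0.03  -0.01 -27.51]
```

Emit:
{"method": "jog_arm", "body": {
  "deltas": [-0.329,-0.284,0,0,0,-27.5,1,-0.329,-0.284,0,0,0,-27.5,1,-0.329,-0.284,0,0,0,-27.5,1,-0.329,-0.284,0,0,0,-27.5,1,-0.329,-0.284,0,0,0,-27.5,1,-0.329,-0.284,0,0,0,-27.5,1,-0.329,-0.284,0,0,0,-27.5,1,-0.329,-0.284,0,0,0,-27.5,1]
}}

```text
time: 1.15
tool_pos: [0.4473, 0.2494, 0.2487]
tcp_rot: [-0.082, 3.14, 0.001]
wrist_force: [-0.0, 0.4, 0.0]
width: 1.0
grip_force: 0.0
```

Emit:
{"method": "jog_arm", "body": {
  "deltas": [0,0,0,0,0,0,1,0,0,0,0,0,0,1,0,0,0,0,0,0,1,0,0,0,0,0,0,1]
}}

```text
time: 1.55
tool_pos: [0.4463, 0.2526, 0.2483]
tcp_rot: [0.085, -3.14, -0.001]
wrist_force: [0.1, -0.3, -0.1]
width: 0.997
grip_force: 0.0
```

```bash
python3 - <<'E'
from h import *
s=readout.read_state();print(s["time"],s["tool_pos"],s["q"])
go((.461,.219,.152),np.radians(93))
T=read_camera("top");S=read_camera("side")
for v in(183.5,184.5):print("back edge",onz(T,(402.75,v),.14))
img=np.hstack([cv2.resize(S["color"][215:305,370:495],(0,0),fx=3.2,fy=6,interpolation=cv2.INTER_CUBIC)[:540],cv2.resize(S["color"][140:240,245:345],(400,540),interpolation=cv2.INTER_CUBIC)])
cv2.imwrite("pics/c4.png",img);print(img.shape)
E
```

```text
1.55 [0.4463 0.2526 0.2483] [ 0.4662 -0.0453  1.9451  0.0004  1.2417 -1.1589]
d mm [-12.9 -34.4  96.3]
turn deg [ 0.02 -0.01  0.11]
back edge [ 0.5629 -0.1636  0.14  ]
back edge [ 0.5596 -0.1637  0.14  ]
(540, 800, 3)
```

View pics/c4.png

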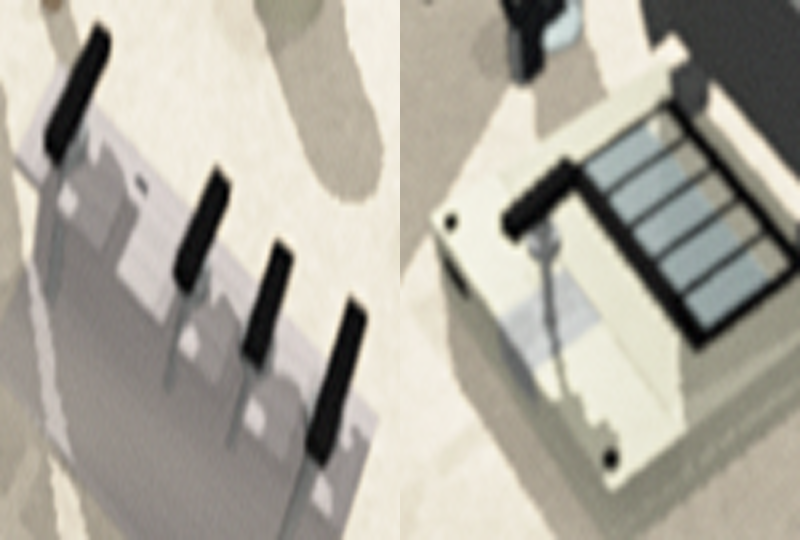

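The side crop shows the key handle from about (512,228) to (570,170) in the crop, upright with its collar below. The rack's slots agree with the estimate, and the back edge confirms slot x ≈ 0.532. Now descend and grasp.

Emit:
{"method": "jog_arm", "body": {
  "deltas": [-0.013,-0.034,0.02,0,0,0,1,-0.013,-0.034,0.06,0,0,0,1,-0.013,-0.034,0.097,0,0,0,1,-0.013,-0.034,0.097,0,0,0,1,-0.013,-0.034,0.097,0,0,0,1,-0.013,-0.034,0.097,0,0,0,1]
}}

```text
time: 2.25
tool_pos: [0.463, 0.2192, 0.1535]
tcp_rot: [-0.084, 3.137, 0.002]
wrist_force: [0.2, 0.2, 1.0]
width: 1.003
grip_force: 0.0
```

Emit:
{"method": "jog_arm", "body": {
  "deltas": [0,0,0,0,0,0,-0.2,0,0,0,0,0,0,-0.6,0,0,0,0,0,0,-0.6,0,0,0,0,0,0,-1,0,0,0,0,0,0,-1,0,0,0,0,0,0,-1,0,0,0,0,0,0,-1,0,0,0,0,0,0,-1],
  "squeeze": 40
}}

```text
time: 3.05
tool_pos: [0.4619, 0.2183, 0.1516]
tcp_rot: [-0.082, 3.14, 0.001]
wrist_force: [0.1, 1.3, 2.4]
width: 0.176
grip_force: 41.0
```

Emit:
{"method": "jog_arm", "body": {
  "deltas": [0,0,-0.01,0,0,0,-1,0,0,-0.025,0,0,0,-1,0,0,-0.045,0,0,0,-1,0,0,-0.07,0,0,0,-1,0,0,-0.1,0,0,0,-1,0,0,-0.135,0,0,0,-1,0,0,-0.17,0,0,0,-1,0,0,-0.17,0,0,0,-1]
}}

```text
time: 3.85
tool_pos: [0.4641, 0.2185, 0.329]
tcp_rot: [-0.082, 3.13, 0.005]
wrist_force: [0.4, 1.0, -0.4]
width: 0.178
grip_force: 40.4
```

```bash
python3 - <<'E'
from h import *
s=readout.read_state();print(s["time"],s["tool_pos"],s["width"],s["grip_force"],s["wrist_force"])
r=np.radians(7.8);x=np.array([np.cos(r),np.sin(r),0])
p=np.array([.533,-.165,.32]);go(p-.085*x,r+np.pi/2)
S=read_camera("side");cv2.imwrite("pics/c5.png",cv2.resize(S["color"][90:240,220:380],(640,600),interpolation=cv2.INTER_CUBIC))
E
```

```text
3.85 [0.4641 0.2185 0.329 ] 0.17839781961307383 40.36396265029907 [ 0.3825  0.9959 -0.4156]
d mm [  36.  -393.8    7.5]
turn deg [ 0.13  0.61 -4.81]
```

View pics/c5.png

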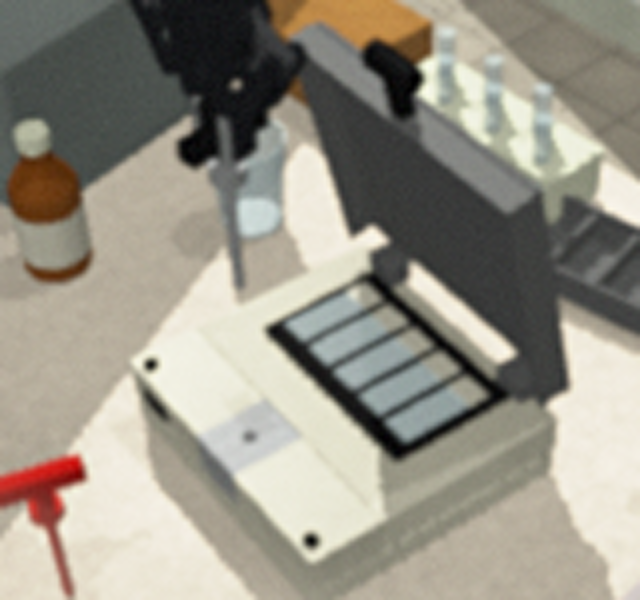

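Key is out. The socket mouth shows at crop (250,437) and the key tip at crop (240,290). Carry it to a point in front of the rack.

Emit:
{"method": "jog_arm", "body": {
  "deltas": [0.004,-0.03,0.005,0,0,0,-1,0.01,-0.08,0.008,0,0,-2,-1,0.015,-0.13,0.008,0,0,-4,-1,0.02,-0.18,0.008,0,0,-5,-1,0.025,-0.23,0.008,0,0,-5,-1,0.03,-0.28,0.008,0,0,-5,-1,0.034,-0.32,0.008,0,0,-5,-1,0.036,-0.35,0.008,0,0,-5,-1]
}}

```text
time: 4.7
tool_pos: [0.4421, -0.1359, 0.3123]
tcp_rot: [0.216, -3.131, 0.0]
wrist_force: [0.8, -0.5, -0.6]
width: 0.182
grip_force: 40.3
```

Emit:
{"method": "jog_arm", "body": {
  "deltas": [0,-0.02,0,0,0,0,-1,0,-0.04,0,0,0,0,-1,0,-0.04,0,0,0,0,-1,0,-0.04,0,0,0,0,-1]
}}

```text
time: 5.1
tool_pos: [0.4486, -0.1728, 0.3123]
tcp_rot: [0.217, -3.132, -0.002]
wrist_force: [-0.3, 0.2, -0.1]
width: 0.176
grip_force: 40.3
```

```bash
python3 - <<'E'
from h import *
s=readout.read_state();print(s["time"],s["tool_pos"],s["q"],s["wrist_force"])
r=np.radians(7.8);x=np.array([np.cos(r),np.sin(r),0])
go(np.array([.533,-.165,.32])-.085*x,r+np.pi/2)
S=read_camera("side");T=read_camera("top")
print("tip was",onz(S,(280,162.5),.202),"socket",onz(S,(282.5,199.25),.06))
a,b=S["color"][150:290,330:470],T["color"][150:250,340:470]
cv2.imwrite("pics/c6.png",np.hstack([cv2.resize(a,(400,400),interpolation=cv2.INTER_CUBIC),cv2.resize(b,(400,400),interpolation=cv2.INTER_CUBIC)]))
E
```

```text
5.1 [ 0.4486 -0.1728  0.3123] [-0.4197 -0.1437  1.9175  0.0002  1.3706 -2.1287] [-0.3462  0.1519 -0.0898]
d mm [ 0.3 -3.7 -7.7]
turn deg [ 0.09 -0.13  0.12]
tip was [0.4633 0.2149 0.202 ] socket [0.4603 0.217  0.06  ]
```

View pics/c6.png

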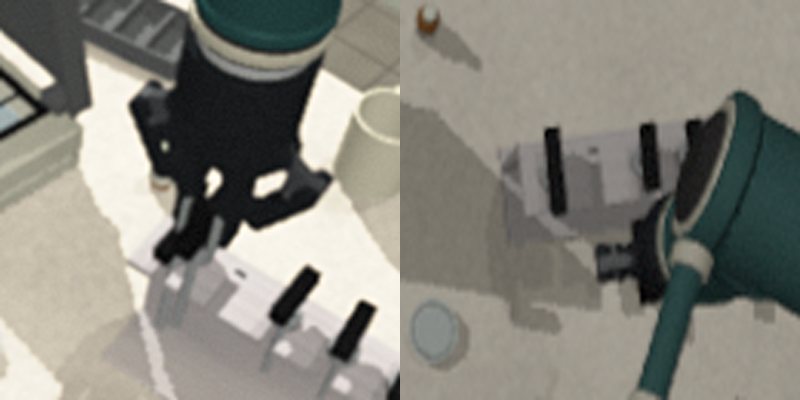

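The key hangs straight in the gripper, in front of the rack and left of the empty slot in the image. Lower it to just above plate level.

Emit:
{"method": "jog_arm", "body": {
  "deltas": [0,-0.004,0.03,0,0,0,-1,0,-0.004,0.07,0,0,0,-1,0,-0.004,0.105,0,0,0,-1,0,-0.004,0.122,0,0,0,-1,0,-0.004,0.122,0,0,0,-1,0,-0.004,0.122,0,0,0,-1]
}}

```text
time: 5.8
tool_pos: [0.4502, -0.1763, 0.1917]
tcp_rot: [0.221, -3.134, -0.0]
wrist_force: [0.6, -1.0, -0.5]
width: 0.178
grip_force: 40.3
```

```bash
python3 - <<'E'
from h import *
s=readout.read_state();print(s["time"],s["tool_pos"],s["wrist_force"])
r=np.radians(7.8);x=np.array([np.cos(r),np.sin(r),0])
go(np.array([.534,-.165,.19]),r+np.pi/2)
S=read_camera("side")
cv2.imwrite("pics/c7.png",cv2.resize(S["color"][205:305,345:465],(720,600),interpolation=cv2.INTER_CUBIC))
E
```

```text
5.8 [ 0.4502 -0.1763  0.1917] [ 0.576  -0.981  -0.5339]
d mm [-84.6  -0.6   1.6]
turn deg [ 0.01 -0.01  0.26]
```

View pics/c7.png

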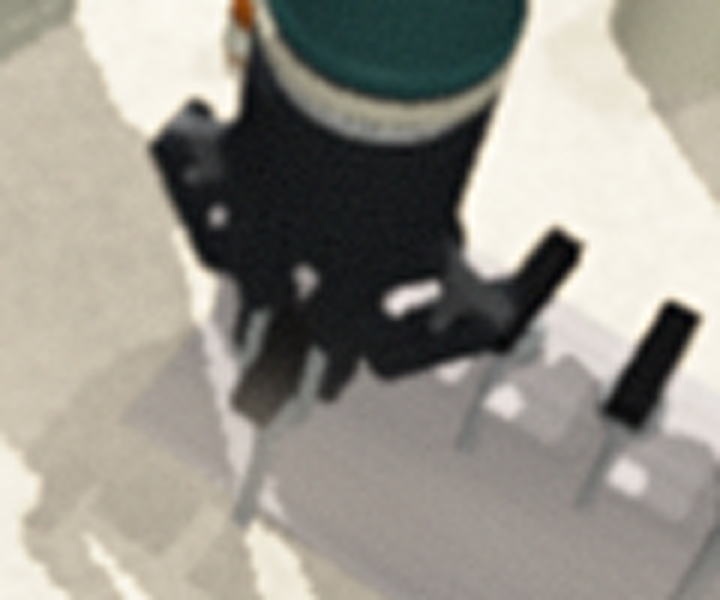

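The key is in line with the slot. The gripper's linkage is well above the neighbouring handles. Slide it in.

Emit:
{"method": "jog_arm", "body": {
  "deltas": [-0.01,-0.001,0,0,0,0,-1,-0.02,-0.001,0,0,0,0,-1,-0.03,-0.001,0,0,0,0,-1,-0.04,-0.001,0,0,0,0,-1,-0.048,-0.001,0,0,0,0,-1,-0.056,-0.001,0,0,0,0,-1,-0.064,-0.001,0,0,0,0,-1,-0.064,-0.001,0,0,0,0,-1]
}}

```text
time: 6.65
tool_pos: [0.5146, -0.1689, 0.1912]
tcp_rot: [-0.22, 3.134, 0.0]
wrist_force: [0.2, -0.7, -1.3]
width: 0.181
grip_force: 40.3
```

```bash
python3 - <<'E'
from h import *
s=readout.read_state();print(s["time"],s["tool_pos"],s["wrist_force"],s["torque"])
r=np.radians(7.8)
go(np.array([.534,-.165,.19]),r+np.pi/2)
E
```

```text
6.65 [ 0.5146 -0.1689  0.1912] [ 0.2367 -0.7383 -1.294 ] [-0.0431  0.0199  0.0022]
d mm [-19.8   1.2   1.2]
turn deg [0.   0.01 0.22]
```

Emit:
{"method": "jog_arm", "body": {
  "deltas": [-0.01,0.001,0,0,0,0,-1,-0.02,0.001,0,0,0,0,-1,-0.02,0.001,0,0,0,0,-1,-0.02,0.001,0.005,0,0,0,-1,-0.02,0.001,0.009,0,0,0,-1,-0.02,0.001,0.012,0,0,0,-1,-0.02,0.001,0.012,0,0,0,-1]
}}

```text
time: 7.35
tool_pos: [0.5323, -0.1651, 0.1783]
tcp_rot: [0.218, -3.132, -0.001]
wrist_force: [-0.0, 0.8, -1.0]
width: 0.183
grip_force: 40.3
```

Emit:
{"method": "jog_arm", "body": {
  "deltas": [0,0,0.001,0,0,0,-1,0,0,0.002,0,0,0,-1,0,0,0.003,0,0,0,-1,0,0,0.003,0,0,0,-1]
}}

```text
time: 7.75
tool_pos: [0.5333, -0.1654, 0.1768]
tcp_rot: [-0.219, 3.134, -0.0]
wrist_force: [-0.9, 1.1, 2.6]
width: 0.176
grip_force: 40.6
```

```bash
python3 - <<'E'
from h import *
s=readout.read_state();print(s["time"],s["tool_pos"],s["wrist_force"],s["torque"])
go(np.array([.534,-.165,.176]),np.radians(97.8))
E
```

```text
7.75 [ 0.5333 -0.1654  0.1768] [-0.8713  1.072   2.6171] [ 0.064   0.1502 -0.0764]
d mm [-0.7  0.3  0.8]
turn deg [-0.02  0.02  0.19]
```

Emit:
{"method": "jog_arm", "body": {
  "deltas": [0,0,0.001,0,0,0,-1,0,0,0.001,0,0,0,-1,0,0,0.001,0,0,0,-1]
}}

```text
time: 8.05
tool_pos: [0.5334, -0.1654, 0.1768]
tcp_rot: [-0.219, 3.133, -0.001]
wrist_force: [-3.6, 1.1, 7.1]
width: 0.175
grip_force: 41.4
```

Emit:
{"method": "jog_arm", "body": {
  "deltas": [0,0,0,0,0,0,-0.58,0,0,0,0,0,0,-0.54,0,0,0,0,0,0,-0.5,0,0,0,0,0,0,-0.46,0,0,0,0,0,0,-0.42,0,0,0,0,0,0,-0.4,0,0,0,0,0,0,-0.4,0,0,0,0,0,0,-0.4]
}}

```text
time: 8.85
tool_pos: [0.5332, -0.1653, 0.1752]
tcp_rot: [0.219, -3.134, -0.0]
wrist_force: [0.3, 0.2, -0.4]
width: 0.299
grip_force: 0.0
```

Emit:
{"method": "jog_arm", "body": {
  "deltas": [0,0,-0.008,0,0,0,-0.4,0,0,-0.02,0,0,0,-0.4,0,0,-0.035,0,0,0,-0.4,0,0,-0.06,0,0,0,-0.4,0,0,-0.1,0,0,0,-0.4,0,0,-0.14,0,0,0,-0.4,0,0,-0.18,0,0,0,-0.4,0,0,-0.21,0,0,0,-0.4]
}}

```text
time: 9.65
tool_pos: [0.5337, -0.1655, 0.3906]
tcp_rot: [-0.218, 3.129, -0.004]
wrist_force: [-0.1, -0.2, 0.6]
width: 0.298
grip_force: 0.0
```

Emit:
{"method": "jog_arm", "body": {
  "deltas": [0.04,0.05,0,0,0,3,0,0.08,0.1,0,0,0,6,0,0.1,0.15,0,0,0,9,0,0.1,0.2,0,0,0,12,0.2,0.1,0.25,0,0,0,12,0.6,0.1,0.29,0,0,0,12,1,0.1,0.29,0,0,0,12,1,0.1,0.29,0,0,0,12,1]
}}

```text
time: 10.45
tool_pos: [0.3932, 0.1103, 0.3872]
tcp_rot: [0.102, 3.137, 0.002]
wrist_force: [-0.7, -0.2, 0.8]
width: 0.998
grip_force: 0.0
```

```bash
python3 - <<'E'
from h import *
s=readout.read_state();print(s["time"],s["tool_pos"],s["q"])
S=read_camera("side");T=read_camera("top")
for nm,c,bx in(("rack S",S,(380,210,490,300)),("rack T",T,(380,170,462,205))):
    for b in blobs(c["color"],bx,50,30): print(nm,b[0],b[1],b[2],b[3])
a=S["color"][215:295,375:495];b=S["color"][80:240,240:380]
cv2.imwrite("pics/c8.png",np.hstack([cv2.resize(a,(400,500),interpolation=cv2.INTER_CUBIC),cv2.resize(b,(400,500),interpolation=cv2.INTER_CUBIC)]))
E
```

```text
10.45 [0.3932 0.1103 0.3872] [ 0.2118 -0.3162  1.9208  0.0006  1.534  -1.2938]
rack S [393.5256 230.7115] 156 [402.1639 220.3033] [385.4426 240.3689]
rack S [411.8041 242.7905] 148 [419. 233.] [404.96 251.72]
rack S [432.1866 253.7612] 134 [438.96 244.72] [425.88 262.16]
rack S [452.9355 265.9113] 124 [458.3539 256.6308] [448.0769 274.6154]
rack S [474.2707 279.1768] 181 [481.8692 266.3538] [467.7769 291.0154]
rack T [389.9898 192.7551] 98 [388.6769 181.9154] [391.3231 203.0846]
rack T [405.4659 191.6591] 88 [405.5 183. ] [405.5 200. ]
rack T [420.6429 188.9524] 84 [419.6769 180.9154] [421.6769 196.9154]
rack T [436.0526 187.1579] 76 [434.8919 179.8514] [437.2973 194.2838]
rack T [451.4352 185.4907] 108 [449.95 175.15] [452.83 195.31]
```

View pics/c8.png

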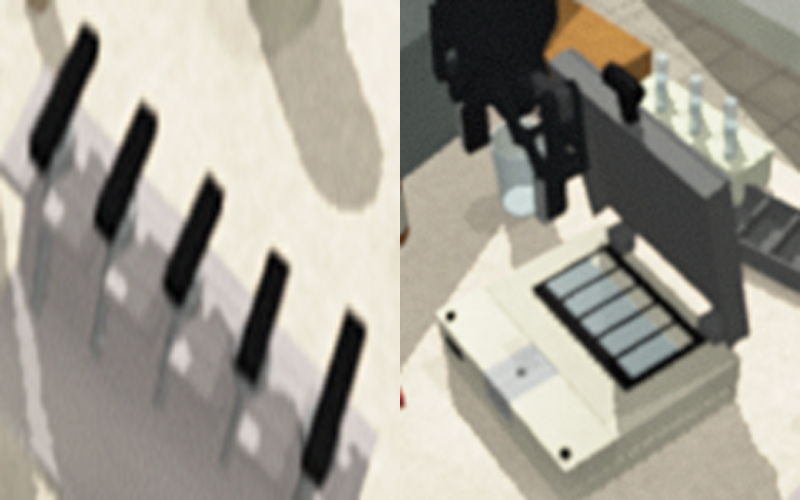

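The key is upright and home in the slot, and the neighbours' pixel positions are unchanged. The side crop shows the cover grip bar at about crop (622,92) and the deck stops at (450,316) and (566,454). Now I'll measure the cover geometry.

```bash
python3 - <<'E'
from h import *
S=read_camera("side");T=read_camera("top")
for nm,c,bx in(("dots S",S,(252,176,264,188)),("dots S",S,(290,218,304,232)),("cov S",S,(309,97,325,112)),("dots T",T,(252,210,264,220)),("dots T",T,(312,217,323,227))):
    for b in blobs(c["color"],bx,75,3): print(nm,b[0],b[1],b[2],b[3])
ds=[onz(S,(257.5,181.1),.06),onz(S,(298.1,225.3),.06)];dt=[onz(T,(258.,215.3),.06),onz(T,(317.7,222.7),.06)]
for d in(ds,dt):
    v=d[0]-d[1];yaw=np.arctan2(v[1],v[0])-np.pi/2;m=(d[0]+d[1])/2;print("dots mid",m,"x yaw",np.degrees(yaw),np.linalg.norm(v))
yaw=np.radians(-5.8);X=np.array([np.cos(yaw),np.sin(yaw)])
print("front S",onz(S,(253,181.8),.06),onz(S,(298.5,230.5),.06))
print("T cover bar",onz(T,(287.6,163.1),.32),"S",onz(S,(318.7,105.7),.32))
# vertical scan of T brightness through the front edge near mid
for u in(270,300):print(u,T["color"][212:230,u].max(1))
E
```

```text
dots S [257.3333 180.6667] 3 [256.75 180.25] [257.75 181.25]
dots S [297.5 224.5] 4 [297.5 224. ] [297.5 225. ]
cov S [317.3818 106.1545] 110 [312. 101.] [323. 112.]
dots T [257.8333 215.1667] 6 [258.5 214.5] [257. 216.]
dots T [317.  221.5] 110 [322.  221.5] [312.  221.5]
dots mid [0.4414 0.2201 0.06  ] x yaw -5.588181642589234 0.21159967107372707
dots mid [0.4405 0.2216 0.06  ] x yaw -5.850177061502098 0.21116802135485785
front S [0.44   0.3323 0.06  ] [0.4203 0.1008 0.06  ]
T cover bar [0.5874 0.2054 0.32  ] S [0.5921 0.2059 0.32  ]
270 [148 147 148 149 148 149 149 140 113 109 109 111 111 113 129 155 163 162]
300 [54 55 57 59 60 60 64 61 66 65 63 64 62 62 65 65 66 69]
```

```bash
cat >> h.py <<'E'
H=np.array([.644,.2004,.075]);CX=np.array([np.cos(np.radians(-5.7)),np.sin(np.radians(-5.7)),0])
def grip(th): return H-.25*np.cos(th)*CX+np.array([0,0,.25*np.sin(th)])
E
python3 - <<'E'
from h import *
g=grip(1.35);print(g);go(g+[0,0,.07],np.radians(84.3))
E
```

```text
[0.5895 0.2058 0.3189]
d mm [-187.9  112.4   -2.8]
turn deg [-0.02  0.06  1.63]
```

Emit:
{"method": "jog_arm", "body": {
  "deltas": [-0.045,0.028,-0.005,0,0,1.6,1,-0.09,0.056,-0.005,0,0,1.6,1,-0.135,0.084,-0.003,0,0,1.6,1,-0.17,0.105,-0.003,0,0,1.6,1,-0.188,0.112,-0.003,0,0,1.6,1,-0.188,0.112,-0.003,0,0,1.6,1,-0.188,0.112,-0.003,0,0,1.6,1]
}}

```text
time: 11.35
tool_pos: [0.5896, 0.205, 0.3876]
tcp_rot: [-0.157, -3.136, 0.002]
wrist_force: [-0.8, -0.2, -0.2]
width: 0.996
grip_force: 0.0
```

```bash
python3 - <<'E'
from h import *
s=readout.read_state();print(s["tool_pos"],s["q"])
g=grip(1.35);go(g-[0,0,.004],np.radians(84.3))
E
```

```text
[0.5896 0.205  0.3876] [ 0.2948  0.1169  1.5257 -0.0003  1.501  -1.1759]
d mm [ 0.   1.  72.7]
turn deg [-0.06 -0.1  -0.03]
```

Emit:
{"method": "jog_arm", "body": {
  "deltas": [0,0.001,0.02,0,0,0,1,0,0.001,0.045,0,0,0,1,0,0.001,0.065,0,0,0,1,0,0.001,0.073,0,0,0,1,0,0.001,0.073,0,0,0,1,0,0.001,0.073,0,0,0,1]
}}

```text
time: 11.95
tool_pos: [0.5894, 0.2071, 0.3168]
tcp_rot: [0.155, 3.136, 0.001]
wrist_force: [0.6, 0.0, 0.7]
width: 1.002
grip_force: 0.0
```

Emit:
{"method": "jog_arm", "body": {
  "deltas": [0,0,0,0,0,0,0.4,0,0,0,0,0,0,0.25,0,0,0,0,0,0,0.15,0,0,0,0,0,0,0,0,0,0,0,0,0,-0.2,0,0,0,0,0,0,-0.4,0,0,0,0,0,0,-0.4,0,0,0,0,0,0,-0.4],
  "squeeze": 25
}}

```text
time: 12.75
tool_pos: [0.5895, 0.2073, 0.3161]
tcp_rot: [0.154, 3.137, -0.0]
wrist_force: [-1.7, -3.3, 6.0]
width: 0.509
grip_force: 27.7
```

```bash
python3 - <<'E'
from h import *
s=readout.read_state();print(s["tool_pos"],s["width"],s["wrist_force"],s["torque"])
Rt=R.from_rotvec(s["tcp_rot"]);g0=grip(1.35)
for th in np.arange(1.3,-.02,-.05): print(round(th,2),np.round(Rt.inv().apply(grip(th)-g0)*1e3,1))
E
```

```text
[0.5895 0.2073 0.3161] 0.5089286654269245 [-1.6513 -3.3435  5.9721] [-0.574   0.2502 -0.0887]
1.3 [12.1  0.   3. ]
1.25 [24.1  0.   6.7]
1.2 [35.8  0.1 10.9]
1.15 [47.4  0.1 15.7]
1.1 [58.7  0.1 21.1]
1.05 [69.7  0.1 27. ]
1.0 [80.4  0.1 33.5]
0.95 [90.7  0.1 40.5]
0.9 [100.7   0.2  48. ]
0.85 [110.3   0.2  56. ]
0.8 [119.5   0.2  64.5]
0.75 [128.2   0.2  73.4]
0.7 [136.5   0.2  82.7]
0.65 [144.4   0.2  92.5]
0.6 [151.7   0.2 102.6]
0.55 [158.5   0.3 113.1]
0.5 [164.8   0.3 123.9]
0.45 [170.5   0.3 135. ]
0.4 [175.7   0.3 146.4]
0.35 [180.2   0.3 158. ]
0.3 [184.2   0.3 169.9]
0.25 [187.6   0.3 181.9]
0.2 [190.4   0.3 194.1]
0.15 [192.6   0.3 206.4]
0.1 [194.2   0.3 218.8]
0.05 [195.2   0.3 231.3]
-0.0 [195.5   0.3 243.7]
```

Emit:
{"method": "jog_arm", "body": {
  "deltas": [0.006,0,0.001,0,0,0,-0.4,0.012,0,0.003,0,0,0,-0.4,0.018,0,0.005,0,0,0,-0.4,0.024,0,0.0067,0,0,0,-0.4,0.03,0,0.009,0,0,0,-0.4,0.0358,0,0.011,0,0,0,-0.4,0.0416,0,0.0132,0,0,0,-0.4,0.0474,0,0.0157,0,0,0,-0.4]
}}

```text
time: 13.55
tool_pos: [0.5416, 0.2122, 0.2995]
tcp_rot: [0.154, 3.138, -0.0]
wrist_force: [-1.1, -3.0, 5.0]
width: 0.511
grip_force: 28.0
```

```bash
python3 - <<'E'
from h import *
s=readout.read_state();print(s["tool_pos"],s["width"],s["wrist_force"],s["torque"])
print(grip(1.15)-[0,0,.003])
T=read_camera("top");S=read_camera("side")
for b in blobs(T["color"],(265,155,305,200),45,20):print("T",b)
E
```

```text
[0.5416 0.2122 0.2995] 0.5113948419497337 [-1.0785 -3.0056  5.0263] [-0.4298 -0.1295 -0.1083]
[0.5424 0.2105 0.3002]
T (array([280.9917, 173.2507]), np.int32(363), array([299.2, 164.4]), array([266., 181.]))
T (array([287.8908, 186.7017]), np.int32(238), array([268.8462, 180.2308]), array([305.2769, 184.7846]))
```

Emit:
{"method": "jog_arm", "body": {
  "deltas": [0.0113,0,0.0054,0,0,0,-0.4,0.0223,0,0.0113,0,0,0,-0.4,0.033,0,0.0178,0,0,0,-0.4,0.0433,0,0.0248,0,0,0,-0.4,0.0533,0,0.0323,0,0,0,-0.4,0.0629,0,0.0403,0,0,0,-0.4,0.0721,0,0.0488,0,0,0,-0.4,0.0808,0,0.0577,0,0,0,-0.4]
}}

```text
time: 14.45
tool_pos: [0.4609, 0.2205, 0.2409]
tcp_rot: [-0.154, -3.138, -0.001]
wrist_force: [1.0, 0.6, -0.4]
width: 0.509
grip_force: 27.9
```

```bash
python3 - <<'E'
from h import *
s=readout.read_state();print(s["tool_pos"],s["width"],s["wrist_force"],s["torque"])
print(grip(.75)-[0,0,.003])
E
```

```text
[0.4609 0.2205 0.2409] 0.5092044299796475 [ 1.0271  0.6008 -0.3575] [ 0.0989 -0.4116 -0.1665]
[0.462  0.2186 0.2424]
```

Emit:
{"method": "jog_arm", "body": {
  "deltas": [0.0083,0,0.0093,0,0,0,-0.4,0.0162,0,0.0191,0,0,0,-0.4,0.0235,0,0.0292,0,0,0,-0.4,0.0303,0,0.0397,0,0,0,-0.4,0.0366,0,0.0505,0,0,0,-0.4,0.0423,0,0.0616,0,0,0,-0.4,0.0475,0,0.073,0,0,0,-0.4,0.052,0,0.0846,0,0,0,-0.4]
}}

```text
time: 15.25
tool_pos: [0.4094, 0.2257, 0.1564]
tcp_rot: [-0.154, -3.138, -0.002]
wrist_force: [0.4, 6.1, -0.1]
width: 0.509
grip_force: 28.2
```

```bash
python3 - <<'E'
from h import *
s=readout.read_state();print(s["tool_pos"],s["width"],s["wrist_force"],s["torque"])
print(grip(.35)-[0,0,.003])
E
```

```text
[0.4094 0.2257 0.1564] 0.508849042719164 [ 0.4435  6.1409 -0.0615] [ 0.8324 -0.1799 -0.0182]
[0.4103 0.2237 0.1577]
```

Emit:
{"method": "jog_arm", "body": {
  "deltas": [0.004,0,0.0119,0,0,0,-0.4,0.0074,0,0.0239,0,0,0,-0.4,0.0095,0,0.033,0,0,0,-0.4,0.0112,0,0.041,0,0,0,-0.4,0.0124,0,0.0484,0,0,0,-0.4,0.0133,0,0.055,0,0,0,-0.4,0.014,0,0.061,0,0,0,-0.4,0.0145,0,0.066,0,0,0,-0.4]
}}

```text
time: 16.05
tool_pos: [0.3952, 0.2272, 0.0905]
tcp_rot: [-0.154, -3.137, -0.002]
wrist_force: [-1.7, 6.0, -0.2]
width: 0.511
grip_force: 28.4
```

Emit:
{"method": "jog_arm", "body": {
  "deltas": [0.0003,0,0.004,0,0,0,-0.4,0.0005,0,0.008,0,0,0,-0.4,0.0007,0,0.011,0,0,0,-0.4,0.0008,0,0.014,0,0,0,-0.4,0.0008,0,0.016,0,0,0,-0.4,0.0008,0,0.016,0,0,0,-0.4]
}}

```text
time: 16.65
tool_pos: [0.3944, 0.2273, 0.0745]
tcp_rot: [-0.154, -3.137, -0.002]
wrist_force: [-0.6, 7.0, -2.3]
width: 0.512
grip_force: 28.2
```

```bash
python3 - <<'E'
from h import *
s=readout.read_state();print(s["tool_pos"],s["width"],s["wrist_force"],s["torque"])
print(grip(0.)-[0,0,.003])
E
```

```text
[0.3944 0.2273 0.0745] 0.5119056753395698 [-0.5711  7.0237 -2.3396] [ 1.0263 -0.1828 -0.0562]
[0.3952 0.2252 0.072 ]
```

Continue down by feel until the stops push back.

Emit:
{"method": "jog_arm", "body": {
  "deltas": [0,0,0.001,0,0,0,-0.4,0,0,0.002,0,0,0,-0.4,0,0,0.0025,0,0,0,-0.4,0,0,0.0025,0,0,0,-0.4]
}}

```text
time: 17.05
tool_pos: [0.3944, 0.2273, 0.0722]
tcp_rot: [-0.154, -3.137, -0.002]
wrist_force: [-2.0, 6.0, -1.3]
width: 0.511
grip_force: 28.3
```

Emit:
{"method": "jog_arm", "body": {
  "deltas": [0,0,0.001,0,0,0,-0.4,0,0,0.0015,0,0,0,-0.4,0,0,0.0015,0,0,0,-0.4]
}}

```text
time: 17.35
tool_pos: [0.3944, 0.2273, 0.071]
tcp_rot: [-0.154, -3.137, -0.002]
wrist_force: [-2.3, 5.9, 1.2]
width: 0.512
grip_force: 28.6
```

Emit:
{"method": "jog_arm", "body": {
  "deltas": [0,0,0.001,0,0,0,-0.4,0,0,0.001,0,0,0,-0.4,0,0,0.001,0,0,0,-0.4]
}}

```text
time: 17.65
tool_pos: [0.3944, 0.2273, 0.0709]
tcp_rot: [-0.154, -3.137, -0.001]
wrist_force: [-3.9, 3.7, 10.1]
width: 0.512
grip_force: 29.5
```

It's down on the stops: upward force 10 N and no further travel. Release and retreat upward.

Emit:
{"method": "jog_arm", "body": {
  "deltas": [0,0,0,0,0,0,0.04,0,0,0,0,0,0,0.1,0,0,0,0,0,0,0.2,0,0,0,0,0,0,0.4,0,0,0,0,0,0,0.7,0,0,0,0,0,0,0.9,0,0,0,0,0,0,0.9,0,0,0,0,0,0,0.9]
}}

```text
time: 18.45
tool_pos: [0.3948, 0.2266, 0.0702]
tcp_rot: [-0.154, -3.138, 0.0]
wrist_force: [-0.1, 0.2, 0.9]
width: 0.946
grip_force: 0.0
```

Emit:
{"method": "jog_arm", "body": {
  "deltas": [0,0,-0.01,0,0,0,0.9,0,0,-0.025,0,0,0,0.9,0,0,-0.05,0,0,0,0.9,0,0,-0.09,0,0,0,0.9,0,0,-0.13,0,0,0,0.9,0,0,-0.17,0,0,0,0.9,0,0,-0.2,0,0,0,0.9,0,0,-0.2,0,0,0,0.9]
}}

```text
time: 19.25
tool_pos: [0.3976, 0.2281, 0.277]
tcp_rot: [0.153, 3.128, 0.009]
wrist_force: [-0.1, 0.2, -0.1]
width: 0.949
grip_force: 0.0
```

Emit:
{"method": "jog_arm", "body": {
  "deltas": [0,0.05,0,0,0,0,0.9,0,0.1,0,0,0,0,0.9,0,0.15,0,0,0,0,0.9,0,0.2,0,0,0,0,0.9,0,0.2,0,0,0,0,0.9,0,0.2,0,0,0,0,0.9]
}}

```text
time: 19.85
tool_pos: [0.4136, 0.426, 0.2689]
tcp_rot: [-0.15, -3.136, 0.004]
wrist_force: [0.1, -0.4, -0.3]
width: 0.947
grip_force: 0.0
```

```bash
python3 - <<'E'
from h import *
s=readout.read_state();print(s["time"],s["tool_pos"],s["wrist_force"])
S=read_camera("side");T=read_camera("top")
for nm,c,bx in(("rack S",S,(380,210,490,300)),("rack T",T,(380,170,462,205)),("bar S",S,(225,170,295,240)),("bar T",T,(270,218,300,245))):
    for b in blobs(c["color"],bx,50,20): print(nm,b[0],b[1],b[2],b[3])
K=np.array([[S["fx"],0,S["cx"]],[0,S["fy"],S["cy"]],[0,0,1]])
for c in(S,T):
    K=np.array([[c["fx"],0,c["cx"]],[0,c["fy"],c["cy"]],[0,0,1]]);Rc=R.from_rotvec(c["attitude"]).inv()
    print("expected bar",cv2.projectPoints(grip(0.)[None],Rc.as_rotvec(),-Rc.apply(c["origin"]),K,c["dist"])[0].ravel())
E
```

```text
19.85 [0.4136 0.426  0.2689] [ 0.1004 -0.355  -0.3092]
rack S [393.4904 230.7834] 157 [402.1639 220.3033] [385.4426 240.3689]
rack S [411.7931 242.7724] 145 [419. 233.] [404.96 251.72]
rack S [432.2296 253.7407] 135 [438.96 244.72] [425.88 262.16]
rack S [452.8943 265.935 ] 123 [457.4 256.2] [448.2 274.6]
rack S [474.1899 279.257 ] 179 [481.8692 266.3538] [467.7769 291.0154]
rack T [389.9896 192.7604] 96 [388.7385 181.9077] [391.3846 203.0769]
rack T [405.4828 191.5632] 87 [405.5 183. ] [405.5 200. ]
rack T [420.6667 188.9012] 81 [420.0396 180.896 ] [421.6436 196.9356]
rack T [436.08 187.12] 75 [434.6731 179.8654] [437.5577 194.2885]
rack T [451.4537 185.5926] 108 [449.2692 175.3462] [453.2692 195.3462]
bar S [265.6336 203.6641] 131 [271.75 195.75] [260.25 207.25]
bar S [287.6448 179.6931] 290 [285. 170.] [285. 195.]
bar T [285.6977 229.0814] 86 [285.5 221. ] [285.5 234. ]
expected bar [262.1415 205.9039]
expected bar [286.0559 231.8333]
```

```bash
python3 -c "
from workcell import finish_job
print(finish_job())"
```

```text
the job is handed in; nothing more can be done
None
```

The job is handed in at about 20 s on the robot's clock: the key hangs upright and seated in the empty slot, about 2 mm forward of centre, with the neighbouring keys unmoved in the final images, and the cover is down on its stops and released.

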